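# Turn the row of jam jars round for the guest opposite

## Robot

A 7-joint arm with a two-finger parallel gripper is mounted at the origin on the work surface. World frame = base frame: x ahead of the robot, y to its left, z up, the work surface at z = 0. Lengths are in m, angles in rad, forces in N, time in s.
With the tool pointing down it reaches from about 0.35 to 0.9 m from the base axis. Payload 19.9 kg.
Tool frame: the origin (TCP) lies between the finger pads; the fingertips stand 19 mm ahead of it and the grasp point (between the pads) is the TCP; z points along the fingers, y is the direction in which the jaws open and shut (so a half turn about z gives the same grasp; the last joint's range is limited). The gripper opens to 94 mm and grips with 3 to 60 N. Pads are 16 mm wide; open, the fingers measure 119 mm over their backs; the gripper's body (75 mm by 177 mm) begins 78 mm behind the grasp point.
Start: joints at [-1.262, 0.417, -0.01, 1.614, 0.005, 1.111, -0.053], TCP at [0.215, 0.587, 0.203] pointing down, gripper open.
Joint ranges: [-2.81, 2.81], [-0.39, 2.02], [-1.27, 1.25], [0.06, 2.57], [-1.19, 4.33], [0.19, 2], [-2.82, 2.82]. Speed limits (rad/s): [1.89, 1.89, 2.39, 2.39, 3.01, 3.01, 3.01].

## Interface

Orientations are given as a 3x3 rotation matrix whose columns are the frame's x, y, z axes.
In Python, from rig import robot gives the robot as it stands. Calls block until the motion is done:
- robot.move_ptp(position, orientation): joint-space move of the TCP to a pose.
- robot.move_linear(position, velocity=0.15, frame=None, threshold=None): straight line of the TCP; frame=None keeps the orientation; velocity is the mean speed in m/s. With threshold (N) it stops when the force on the tool has changed by that much, and returns True; else False.
- robot.goto_joints(angles): joint-space move.
- robot.gripper_to(opening): finger opening in m; the grip force is fixed at half the most; returns when the fingers have stopped.
- robot.pause(seconds).
- robot.ik(position, orientation): joint angles nearest the present ones, or None.
- robot.get_state(): the state.
- robot.grab_frame(name): name is "scene" or "top"; returns the picture (400x640x3 uint8, red, green, blue); there is no depth.
- robot.camera_info(name): a dict with "fx", "fy", "cx", "cy" (pixels), "rvec" (rotation vector, rad) and "tvec" (3), from world to camera coordinates, as OpenCV has them. Camera axes: x right, y down, z forward; pixel columns grow to the right and rows downward; lengths in m; the calibration is good to about 2 mm. A picture is of the moment at which its call begins. camera_info takes no time and is no camera call.
A pose or a line that the arm cannot do raises robot.PlanningError and nothing moves.
- robot.sign_off(): hands the job in, once; it reports no verdict.
The state is a dict: "time": time; "qpos": joint angles; "joint_vel": joint speeds; "effort": joint torques, N m; "ee_pos": TCP position; "tool_rot": TCP orientation; "force": force on the tool from outside, world axes, zero at the start; "moment": the same for the moment, N m; "opening": finger opening in m.
Only numpy, scipy, OpenCV 4.12 (cv2) and the standard library are available. Lean on these libraries where they do the work, as an engineer would, in place of code of your own. Each camera call takes 0.05 s, during which the arm holds its last target. There are 200 camera calls.

## Task

Move the four jam jars from the dark wooden rack into the white rack, one in each compartment, in the reverse order: the jar that stood leftmost in the dark rack goes rightmost in the white one, and so on, so that a guest sitting opposite finds them in the order you had them. Keep the glass jars upright, set each one down gently on the floor of its compartment and let go of it, and leave the mug, the sugar bowl and the teapot alone.

Things in the scene. Friction and masses are not known exactly. Their poses are not given: they have to be found in the camera images.
- jar_red: red jam jar (strawberry): upright cylinder 46 mm across and 85 mm tall, red with a paper band, steel lid with a red disc on top; about 0.2 kg. Origin at the centre of its underside, z up along the jar. At the start it stands on the red coaster in the dark rack.
- jar_yellow: yellow jam jar (lemon curd): upright cylinder 46 mm across and 85 mm tall, yellow with a paper band, steel lid with a yellow disc on top; about 0.2 kg. Origin at the centre of its underside, z up along the jar. At the start it stands on the yellow coaster in the dark rack.
- jar_green: green jam jar (gooseberry): upright cylinder 46 mm across and 85 mm tall, green with a paper band, steel lid with a green disc on top; about 0.2 kg. Origin at the centre of its underside, z up along the jar. At the start it stands on the green coaster in the dark rack.
- jar_blue: blue jam jar (blueberry): upright cylinder 46 mm across and 85 mm tall, blue with a paper band, steel lid with a blue disc on top; about 0.2 kg. Origin at the centre of its underside, z up along the jar. At the start it stands on the blue coaster in the dark rack.
- coaster_red: red round coaster, 62 mm across, 4 mm thick, fixed in the dark wooden rack; the red jar starts on it. Origin at the centre of its underside, 4 mm above the table; y along the row to the left, x across the row. The four coasters lie in a row 72 mm apart (so close the fingers across the row) in a fixed tray 74 by 292 mm, rim 16 mm above the table.
- coaster_yellow: yellow round coaster, 62 mm across, 4 mm thick, fixed in the dark wooden rack; the yellow jar starts on it. Origin at the centre of its underside, 4 mm above the table; y along the row to the left, x across the row. The four coasters lie in a row 72 mm apart (so close the fingers across the row) in a fixed tray 74 by 292 mm, rim 16 mm above the table.
- coaster_green: green round coaster, 62 mm across, 4 mm thick, fixed in the dark wooden rack; the green jar starts on it. Origin at the centre of its underside, 4 mm above the table; y along the row to the left, x across the row. The four coasters lie in a row 72 mm apart (so close the fingers across the row) in a fixed tray 74 by 292 mm, rim 16 mm above the table.
- coaster_blue: blue round coaster, 62 mm across, 4 mm thick, fixed in the dark wooden rack; the blue jar starts on it. Origin at the centre of its underside, 4 mm above the table; y along the row to the left, x across the row. The four coasters lie in a row 72 mm apart (so close the fingers across the row) in a fixed tray 74 by 292 mm, rim 16 mm above the table.
- new_rack: white rack, empty and fixed: 74 mm (x) by 292 mm (y), 24 mm high, with four compartments in a row along y, each about 66 by 68 mm inside, 4 mm walls (dividers 21 mm high). Origin at the centre of its underside on the table; y along the row to the left, x away from the robot. Compartment centres at y = -108, -36, +36, +108 mm, floor 4 mm above the origin.
- mug: white mug, 80 mm across, 95 mm tall, loose, standing off to the left; leave alone. Origin at the centre of its underside.
- sugar_bowl: blue bowl, 110 mm across, 50 mm tall, loose, off to the left; leave alone. Origin at the centre of its underside.
- teapot: white and blue teapot, 144 mm across the belly, 225 mm from spout to handle, 140 mm tall, loose, off to the right; leave alone. Origin at the centre of its underside.

How it is judged:
By the outcome, as a careful person would: the job done as asked, in the order asked, and still so for the second after the job is handed in, with the robot touching nothing.
It also fails if it takes over 99 s, if anything falls off the work surface, if the arm or the gripper's body presses on something with over 40 N, if the wrist force passes 120 N, or if a joint passes its speed limit or range.

## Working session

There is one attempt and no reset: what is moved stays moved. The work goes in short steps, each a Python script; the robot and the scene stay as the last script left them, time stands still between calls to the robot, and variables do not carry over. Pictures are saved under pics/ and viewed, about 12 in all and at most 16, crops included, and the job is handed in when it is done.

```bash
mkdir -p pics; ls
python3 - <<'E'
from rig import robot
import cv2
for n in("scene","top"):
    cv2.imwrite(f"pics/{n}0.png",robot.grab_frame(n)[:,:,::-1]); print(robot.camera_info(n))
s=robot.get_state();print(s['time'],s['tool_rot'],s['opening'])
E
```

```text
pics
{'fx': 425.130312979705, 'fy': 425.130312979705, 'cx': 325.33101998886065, 'cy': 199.12493795616874, 'rvec': array([ 1.95291461,  1.54465998, -0.57866063]), 'tvec': array([-0.11294131, -0.37479903,  1.4698569 ])}
{'fx': 498.52911677772755, 'fy': 498.52911677772755, 'cx': 311.1673468544527, 'cy': 195.04701375892168, 'rvec': array([ 2.21412016, -2.16400578,  0.07369498]), 'tvec': array([-0.03515495,  0.56148586,  1.56525664])}
0.1 [[-9.39113756e-01  3.43606261e-01 -3.01526622e-04]
 [ 3.43606381e-01  9.39113128e-01 -1.08957481e-03]
 [-9.12171179e-05 -1.12684117e-03 -9.99999361e-01]] 0.0942512289624086
```

View pics/scene0.png

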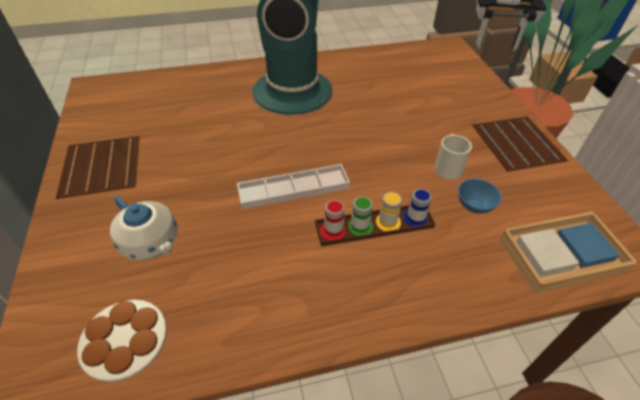

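View pics/top0.png

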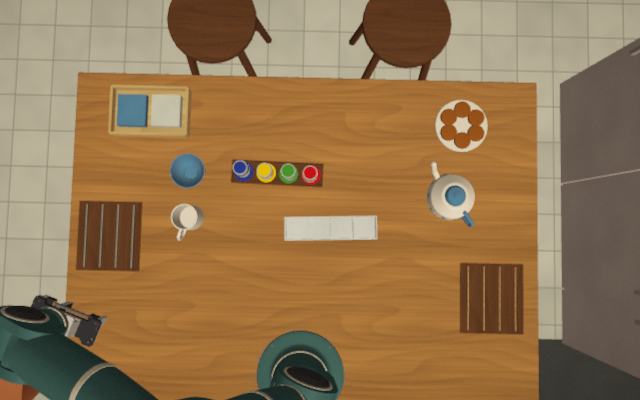

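Both views show the row, from the robot's left, as blue, yellow, green, red, at about (241,168) to (311,174) in the top view. The empty white rack is around (331,228). I'll zoom in on the jars before setting masks.

Run:
```python
import cv2,numpy as np
a=cv2.imread("pics/scene0.png")[155:255,225:445];b=cv2.imread("pics/top0.png")[145:250,220:390]
a=cv2.resize(a,(660,300),interpolation=cv2.INTER_CUBIC);b=cv2.resize(b,(486,300),interpolation=cv2.INTER_CUBIC)
b=cv2.copyMakeBorder(b,0,0,0,660-486,0)
cv2.imwrite("pics/crop.png",np.vstack([a,b]))
for n in("scene","top"):
    im=cv2.imread(f"pics/{n}0.png");h=cv2.cvtColor(im,cv2.COLOR_BGR2HSV)
    roi=np.zeros(h.shape[:2],np.uint8)
    if n=="scene":roi[160:255,230:438]=255
    else: roi[145:250,220:390]=255
    for c,l,u in(("red",(174,170,90),(180,255,255)),("yellow",(18,150,110),(32,255,255)),("green",(50,120,60),(75,255,255)),("blue",(108,120,50),(130,255,255)),("white",(0,0,150),(180,60,255)),("dark",(0,0,0),(25,255,75))):
        m=cv2.inRange(h,l,u)&roi
        k,_,st,ce=cv2.connectedComponentsWithStats(m)
        print(n,c,[(tuple(st[i]),ce[i].round(1)) for i in range(1,k) if st[i][4]>15])
```

```text
scene red []
scene yellow [((np.int32(385), np.int32(192), np.int32(15), np.int32(12), np.int32(141)), array([392. , 197.8])), ((np.int32(381), np.int32(205), np.int32(19), np.int32(10), np.int32(78)), array([389.6, 210.4])), ((np.int32(375), np.int32(215), np.int32(26), np.int32(17), np.int32(209)), array([387.2, 224.8]))]
scene green [((np.int32(356), np.int32(199), np.int32(14), np.int32(10), np.int32(110)), array([362.5, 203.1])), ((np.int32(354), np.int32(213), np.int32(15), np.int32(6), np.int32(38)), array([361., 216.])), ((np.int32(349), np.int32(223), np.int32(23), np.int32(12), np.int32(112)), array([360.3, 229.7]))]
scene blue [((np.int32(416), np.int32(191), np.int32(13), np.int32(9), np.int32(96)), array([421.9, 194.9])), ((np.int32(412), np.int32(204), np.int32(14), np.int32(6), np.int32(31)), array([417.6, 207.3])), ((np.int32(404), np.int32(211), np.int32(23), np.int32(15), np.int32(120)), array([412.3, 220.4]))]
scene white [((np.int32(238), np.int32(168), np.int32(110), np.int32(36), np.int32(1694)), array([290.8, 185.6]))]
scene dark [((np.int32(401), np.int32(207)
[... 817 characters left out ...]
65), np.int32(12), np.int32(12), np.int32(105)), array([287.5, 170.1])), ((np.int32(280), np.int32(173), np.int32(17), np.int32(10), np.int32(32)), array([286.8, 179. ]))]
top blue [((np.int32(234), np.int32(162), np.int32(11), np.int32(11), np.int32(96)), array([239.3, 167. ])), ((np.int32(235), np.int32(164), np.int32(19), np.int32(17), np.int32(77)), array([246.1, 175.1]))]
top white [((np.int32(282), np.int32(170), np.int32(14), np.int32(10), np.int32(28)), array([289.4, 175.5])), ((np.int32(304), np.int32(175), np.int32(13), np.int32(6), np.int32(19)), array([310.1, 178.3])), ((np.int32(285), np.int32(216), np.int32(92), np.int32(25), np.int32(2180)), array([330.6, 227.7]))]
top dark []
```

View pics/crop.png

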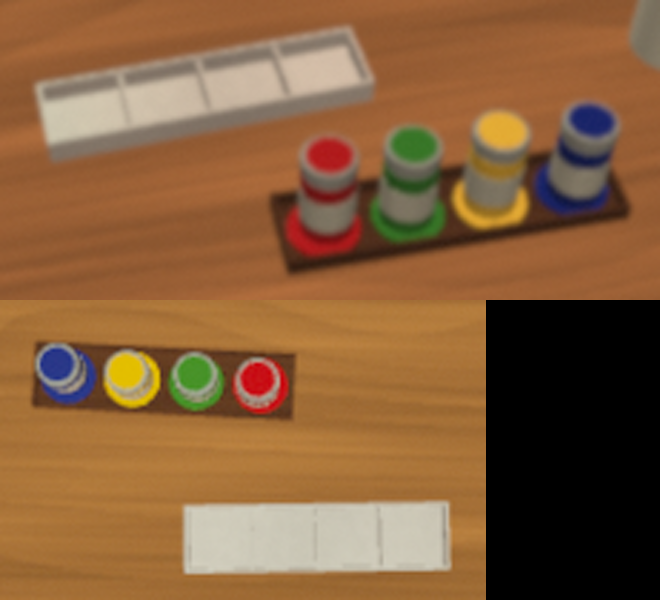

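Crop: each lid disc is a separate blob, and the two far corners of the rack rim in the scene view are at about (237,183) and (342,164). Next I'll triangulate the discs and those rim corners.

```bash
cat > vis.py <<'E'
import cv2,numpy as np
from rig import robot
HSV=dict(red=[((0,170,90),(6,255,255)),((172,170,90),(180,255,255))],yellow=[((18,150,110),(32,255,255))],green=[((50,120,60),(75,255,255))],blue=[((108,120,50),(130,255,255))])
def K(n):
    i=robot.camera_info(n);return np.array([[i['fx'],0,i['cx']],[0,i['fy'],i['cy']],[0,0,1]]),cv2.Rodrigues(i['rvec'])[0],i['tvec']
def tri(ps,pt):
    Ps=[k@np.c_[R,t] for k,R,t in map(K,("scene","top"))]
    X=cv2.triangulatePoints(*Ps,np.array(ps,float).reshape(2,1),np.array(pt,float).reshape(2,1)).ravel()
    X=X[:3]/X[3]
    err=[np.round((lambda q:q[:2]/q[2])(P@np.r_[X,1])-p,1) for P,p in zip(Ps,(ps,pt))]
    return X,err
def ray(n,p,z):
    k,R,t=K(n);d=R.T@np.linalg.inv(k)@np.r_[p,1];c=-R.T@t
    return c+d*(z-c[2])/d[2]
def mask(im,c):
    h=cv2.cvtColor(im,cv2.COLOR_RGB2HSV);return sum(cv2.inRange(h,*r) for r in HSV[c])
def blobs(m,box,amin=15):
    x0,y0,x1,y1=box;k,_,st,ce=cv2.connectedComponentsWithStats(m[y0:y1,x0:x1])
    return [(st[i],ce[i]+(x0,y0)) for i in range(1,k) if st[i][4]>=amin]
E
python3 - <<'E'
from vis import *
S,T=[cv2.imread(f"pics/{n}0.png")[:,:,::-1].copy() for n in("scene","top")]
for c in HSV:
    bs=blobs(mask(S,c),(230,160,438,255)); bt=blobs(mask(T,c),(220,145,340,195))
    s=min(bs,key=lambda b:b[1][1]); 
    t=min((b for b in bt if b[0][4]>60),key=lambda b:b[1][1])
    X,e=tri(s[1],t[1]);print(c,s[0],s[1].round(1),t[1].round(1),X.round(4),e,ray("top",t[1],.089+.004)[:2].round(4))
    # coaster: lowest blob in scene, hull ellipse -> plane z=8mm
h=cv2.cvtColor(T,cv2.COLOR_RGB2HSV);m=cv2.inRange(h,(0,0,150),(180,60,255));m[:205]=0;m[250:]=0;m[:,:270]=0;m[:,:][:,390:]=0
cn=max(cv2.findContours(m,0,1)[0],key=cv2.contourArea);r=cv2.minAreaRect(cn);bx=cv2.boxPoints(r);print(r,bx)
P=np.array([ray("top",p,.024) for p in bx]);print(P.round(4),P.mean(0))
bl=bx[bx[:,1].argsort()][2:];bl=bl[bl[:,0].argsort()] # near-robot corners: left(+y), right(-y)
print("rim",tri((341.7,164.3),bl[0]),tri((237.3,183.3),bl[1]))
# tray (dark) in the top view
m=((h[...,2]<125)).astype(np.uint8)*255;b=T[150:192,225:330];print(h[180,328],h[163,250],h[200,300])
E
```

```text
red [ 98  41  14  11 122] [334.5 206.1] [309.6 172.1] [ 0.6267 -0.0159  0.0946] [array([0., 0.]), array([0., 0.])] [ 0.6269 -0.0159]
yellow [155  32  15  12 141] [392.  197.8] [263.5 169.5] [0.6315 0.1239 0.0944] [array([0., 0.]), array([0., 0.])] [0.6317 0.1241]
green [126  39  14  10 110] [362.5 203.1] [287.5 170.1] [0.6313 0.0511 0.0935] [array([0.1, 0. ]), array([0.1, 0. ])] [0.6314 0.0513]
blue [186  31  13   9  96] [421.9 194.9] [239.3 167. ] [0.6376 0.1979 0.0934] [array([0., 0.]), array([0., 0.])] [0.6377 0.198 ]
((330.49530029296875, 227.63644409179688), (23.7772159576416, 91.30398559570312), 89.25594329833984) [[284.69278 216.34167]
 [375.98904 215.156  ]
 [376.29782 238.93121]
 [285.00156 240.11688]]
[[ 0.4925  0.0597  0.024 ]
 [ 0.5029 -0.2284  0.024 ]
 [ 0.4281 -0.2304  0.024 ]
 [ 0.4178  0.0568  0.024 ]] [ 0.46031573 -0.08558789  0.024     ]
rim (array([0.41826285, 0.05863843, 0.02214617]), [array([-0.9, -0. ]), array([-0.6, -0.2])]) (array([ 0.42802057, -0.23071185,  0.02097011]), [array([-0.1,  0. ]), array([-0., -0.])])
[ 15 171 158] [ 10 145  97] [ 16 169 177]
```

```bash
cat > arm.py <<'E'
from vis import *
D0=dict(red=(.6268,-.0159),yellow=(.6316,.1240),green=(.6314,.0512),blue=(.6377,.1980))
SLOT=dict(red=.108,green=.036,yellow=-.036,blue=-.108)
C=np.array([.4603,-.0856]);YR,YD=np.deg2rad(2.05),np.deg2rad(-2.9); ZC=.17
def rot(a,sgn=1):
    y=sgn*np.array([np.cos(a),np.sin(a),0]);z=np.array([0,0,-1.]);return np.c_[np.cross(y,z),y,z]
def goal(c): return C+SLOT[c]*np.array([-np.sin(YR),np.cos(YR)])
SG=1
def st(tag):
    s=robot.get_state();print(tag,round(s['time'],2),s['ee_pos'].round(4),s['force'].round(1),round(s['opening'],4),flush=True)
def pick(c):
    p=D0[c];robot.move_linear((*p,.065),.15);st("at");robot.gripper_to(0.0);st("closed")
    robot.move_linear((*p,ZC),.12);st("lifted")
def place(c):
    g=goal(c);robot.move_linear((*g,ZC),.15,rot(YR,SG));robot.move_linear((*g,.072),.1)
    print("contact",robot.move_linear((*g,.055),.02,threshold=4));st("down")
    robot.gripper_to(.075);st("open");robot.move_linear((*g,ZC),.15)
E
python3 - <<'E'
from arm import *
for sg in(1,-1):
    for c in D0:
        for p,a in((D0[c],YD),(goal(c),YR)):
            q=robot.ik((*p,.065),rot(a,sg));print(sg,c,p,None if q is None else np.round(q,2))
E
```

```text
1 red (0.6268, -0.0159) [-0.48  0.66  0.63  1.73 -0.48  0.91  0.31]
1 red [0.45643667 0.02233088] [-0.59  0.37  0.56  2.15 -0.3   0.7   0.2 ]
1 yellow (0.6316, 0.124) [-0.65  0.67  0.58  1.68 -0.44  0.92  0.05]
1 yellow [ 0.46158778 -0.12157696] [-0.62  0.58  1.03  2.11 -0.68  0.83  0.86]
1 green (0.6314, 0.0512) [-0.58  0.67  0.63  1.71 -0.48  0.92  0.2 ]
1 green [ 0.45901222 -0.04962304] [-0.58  0.42  0.75  2.14 -0.43  0.73  0.48]
1 blue (0.6377, 0.198) [-0.67  0.68  0.46  1.62 -0.36  0.93 -0.13]
1 blue [ 0.46416333 -0.19353088] [-0.44  0.61  1.    2.05 -0.69  0.86  0.99]
-1 red (0.6268, -0.0159) [-0.73  0.88  1.08  1.74 -0.87  1.09 -2.54]
-1 red [0.45643667 0.02233088] [-0.98  0.57  1.09  2.16 -0.7   0.83 -2.56]
-1 yellow (0.6316, 0.124) [-0.16  0.6  -0.11  1.67  0.08  0.88  2.79]
-1 yellow [ 0.46158778 -0.12157696] [-0.66  0.61  1.08  2.11 -0.73  0.86 -2.23]
-1 green (0.6314, 0.0512) [ 0.59  0.88 -1.09  1.67  0.85  1.14  2.35]
-1 green [ 0.45901222 -0.04962304] [-0.82  0.58  1.09  2.15 -0.71  0.84 -2.4 ]
-1 blue (0.6377, 0.198) [-0.23  0.64 -0.17  1.6   0.12  0.91  2.65]
-1 blue [ 0.46416333 -0.19353088] [-0.49  0.66  1.08  2.05 -0.77  0.9  -2.08]
```

Run:
```python
from arm import *
q=robot.get_state()['qpos'].copy();q[0]=0.0;robot.goto_joints(q);st("hover")
robot.move_linear((*D0["red"],ZC),.15,rot(YD,SG));print(robot.get_state()['qpos'].round(2))
pick("red");place("red");print(robot.get_state()['qpos'].round(2))
for n in("scene","top"): cv2.imwrite(f"pics/{n}1.png",robot.grab_frame(n)[:,:,::-1])
a=cv2.imread("pics/scene1.png")[120:260,220:450];b=cv2.imread("pics/top1.png")[130:270,200:430]
cv2.imwrite("pics/c1.png",cv2.resize(np.vstack([a,b]),None,fx=2,fy=2,interpolation=cv2.INTER_CUBIC))
```

```text
hover 2.71 [ 0.6242 -0.0248  0.202 ] [-0.5  0.2 -0.1] 0.0938
[-0.02  0.45 -0.01  1.64  0.01  1.05 -0.08]
at 3.93 [ 0.6275 -0.016   0.0661] [-0.5  0.   0.4] 0.0938
closed 4.74 [ 0.6268 -0.0159  0.065 ] [ 0.4 -0.2  0. ] 0.0456
lifted 5.77 [ 0.6263 -0.0159  0.1692] [ 0.3  0.6 -3.8] 0.0456
contact True
down 8.81 [0.4565 0.0224 0.0606] [ 1.8  0.5 -0.1] 0.0453
open 9.46 [0.4559 0.0222 0.0606] [-0.1 -0.8 -0.5] 0.0748
[-0.06  0.16 -0.06  2.05  0.01  0.94 -0.09]
```

View pics/c1.png

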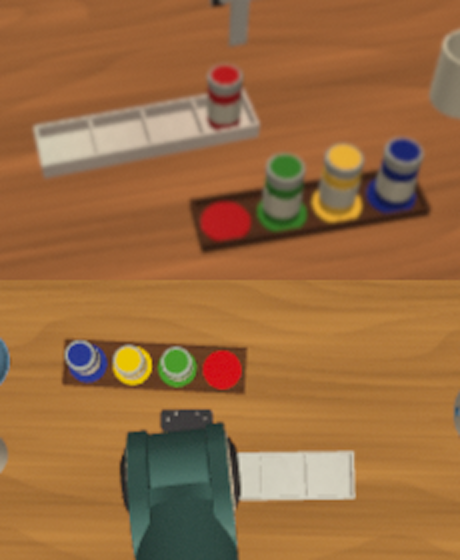

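The red jar stands upright in the robot's leftmost compartment (225,97 in the crop), and contact came at the expected height. Now the other three.

Run:
```python
from arm import *
for c in("green","yellow","blue"):
    print(c);robot.move_linear((*D0[c],ZC),.2,rot(YD,SG));pick(c)
    if robot.get_state()['opening']<.04: print("MISSED");break
    place(c)
q=robot.get_state()['qpos'].copy();print(q.round(2))
e=robot.get_state()['ee_pos'];robot.move_linear((e[0],e[1],.3),.15)
q=robot.get_state()['qpos'].copy();q[0]=-1.2;robot.goto_joints(q);st("away")
for n in("scene","top"): cv2.imwrite(f"pics/{n}2.png",robot.grab_frame(n)[:,:,::-1])
a=cv2.imread("pics/scene2.png")[120:260,220:450];b=cv2.imread("pics/top2.png")[130:270,200:430]
cv2.imwrite("pics/c2.png",cv2.resize(np.vstack([a,b]),None,fx=2,fy=2,interpolation=cv2.INTER_CUBIC))
```

```text
green
at 12.32 [0.6319 0.0512 0.066 ] [-1.1  0.   0.4] 0.075
closed 12.89 [0.6315 0.0512 0.0652] [-0.9 -0.7  4. ] 0.0456
lifted 13.92 [0.6309 0.0511 0.1691] [ 0.  -0.3 -0.9] 0.0454
contact True
down 17.12 [ 0.4589 -0.0496  0.0609] [0.  0.5 1. ] 0.0457
open 17.77 [ 0.4586 -0.0496  0.061 ] [ 0.6 -0.2  0.4] 0.0748
yellow
at 20.87 [0.6322 0.1241 0.066 ] [-0.7  0.1  0.9] 0.075
closed 21.43 [0.6318 0.124  0.0652] [-0.1  0.4  2.8] 0.0459
lifted 22.46 [0.6311 0.1239 0.1691] [ 0.   0.2 -2.2] 0.0454
contact True
down 26.32 [ 0.4618 -0.1216  0.061 ] [2.  0.  1.3] 0.0457
open 26.97 [ 0.4612 -0.1215  0.0609] [-0.1 -0.2  0.1] 0.0751
blue
at 30.67 [0.6382 0.1981 0.0659] [-0.3 -0.7  0.5] 0.0749
closed 31.23 [0.6379 0.198  0.0653] [0.2 0.3 3.6] 0.0453
lifted 32.26 [0.6373 0.1978 0.1691] [-0.6 -0.7 -1.6] 0.0454
contact True
down 36.98 [ 0.4644 -0.1935  0.061 ] [ 1.1 -0.1  1.8] 0.0454
open 37.63 [ 0.4638 -0.1934  0.0609] [0.6 0.4 1. ] 0.0752
[ 0.3   0.24  0.04  1.95 -0.01  0.96  0.38]
away 41.94 [0.2306 0.4459 0.299 ] [-0.5 -0.5  0.5] 0.0754
```

View pics/c2.png

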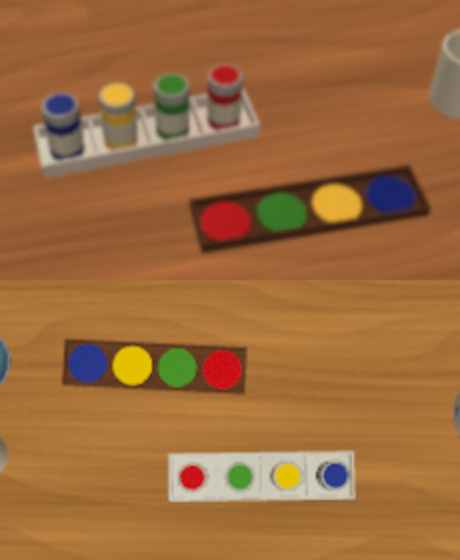

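All four jars stand upright, one per compartment. From the robot's left they are red, green, yellow, blue (red at 192,477 to blue at 335,475 in the crop), which is the reverse. One quick numeric check of their positions and heights, then hand in.

Run:
```python
from arm import *
S,T=[robot.grab_frame(n) for n in("scene","top")]
for c in HSV:
    s=min(blobs(mask(S,c),(235,145,350,205)),key=lambda b:b[1][1])
    t=max(blobs(mask(T,c),(280,205,390,250)),key=lambda b:b[0][4])
    X,e=tri(s[1],t[1]);print(c,X.round(4),(X[:2]-goal(c)).round(4))
A=cv2.imread("pics/top0.png");d=cv2.absdiff(A,T[:,:,::-1].copy()).max(2)
print("changed px mug/bowl/teapot:",(d[150:245,160:212]>40).sum(),(d[155:235,420:485]>40).sum())
robot.sign_off()
```

```text
red [0.4561 0.0222 0.091 ] [-0.0003 -0.0001]
yellow [ 0.4613 -0.1219  0.0911] [-0.0003 -0.0003]
green [ 0.4583 -0.0498  0.0887] [-0.0007 -0.0002]
blue [ 0.4642 -0.1939  0.0893] [ 0.     -0.0004]
changed px mug/bowl/teapot: 0 0
the job is handed in; nothing more can be done
```

The four jars now stand upright in the white rack, one per compartment. From the robot's left they are red, green, yellow, blue, the reverse of the original blue, yellow, green, red. I handed the job in at about 42 s.

- **Placing:** each jar touched down at the expected height, stopped by a 4 N threshold, and was then released. The arm was clear of everything at the end.
- **Final position check:** each lid was within 1 mm of its planned position, with lid heights of 89–91 mm against the expected 89 mm.
- **Other items:** the mug, sugar bowl and teapot showed no change in the top view.
- **Disagreement:** the white rack's rim measured 21–22 mm high from two views, against 24 mm in the description. I put this down to reading the rim corners by hand, and it did not affect the placing. No checks failed.

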